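# Touch off a clamped stirrup casting and set the locating pin

### The arm

A 7-joint arm with a two-finger parallel gripper is mounted at the origin on the work surface. World frame = base frame: x ahead of the robot, y to its left, z up, the work surface at z = 0. Lengths are in m, angles in degrees, forces in N, time in s.
With the tool pointing down it reaches from about 0.35 to 0.775 m from the base axis. Payload 3.1 kg.
Tool frame: the origin (TCP) lies on the centre line of the jaws, within the pads' length; the fingertips stand 17 mm ahead of it and the grasp point (between the pads) lies 2 mm behind it (robot.tip_reach is the distance from the TCP to the fingertips, in m); z points along the fingers, y is the direction in which the jaws open and shut (so a half turn about z gives the same grasp; the last joint's range is limited). The gripper opens to 85 mm and grips with 20 to 120 N. Pads are 22 mm wide; open, the fingers measure 114 mm over their backs; the gripper's body (76 mm by 85 mm) begins 54 mm behind the grasp point. The pads swing forward as they close: fully open they stand 13 mm farther back than shut.
Start: joints at [-73.321, 17.813, 0.802, 86.603, -0.252, 75.585, -1.558], TCP at [0.18, 0.52, 0.248] pointing down, gripper open.
Joint ranges: [-154.91, 154.91], [-16.99, 109.72], [-72.82, 74.43], [7.12, 147.25], [-82.49, 262.49], [11.32, 116.49], [-174.64, 174.64]. Speed limits (degrees/s): [159.86, 159.86, 180, 180, 180, 180, 180].

### API

Orientations are given as [roll, pitch, yaw] about the fixed x, y, z axes, in that order (R = Rz(yaw) Ry(pitch) Rx(roll)).
In Python, from station import robot, fingers, vision, workorder, recognise gives the robot as it stands. Calls block until the motion is done:
- robot.move_to(position, orientation): joint-space move of the TCP to a pose.
- robot.line_to(position, orientation=None, velocity=0.15, f_stop=None): straight line of the TCP; orientation=None keeps the orientation; velocity is the mean speed in m/s. With f_stop (N) it stops when the force on the tool has changed by that much, and returns True; else False.
- robot.move_j(angles): joint-space move.
- fingers.gripper_to(opening, force=None): opening from 0.0 (shut) to 1.0 (fully open); force is the grip in N (None keeps the last); returns when the fingers have stopped.
- robot.pause(seconds).
- robot.inverse_kinematics(position, orientation): joint angles nearest the present ones, or None.
- vision.grab_frame(name): name is "side" or "top"; returns the picture (400x640x3 uint8, red, green, blue); there is no depth.
- vision.calibration(name): a dict with "mtx" (3x3 intrinsics, pixels), "extrinsics" (4x4, takes a point from world to camera coordinates). Camera axes: x right, y up, looking along -z (the intrinsics and any distortion apply to the point x, -y, -z); pixel columns grow to the right and rows downward; lengths in m; the calibration is good to about 2 mm. A picture is of the moment at which its call begins. calibration takes no time and is no camera call.
A pose or a line that the arm cannot do raises robot.PlanningError and nothing moves.
- workorder.close_job(): hands the job in, once; it reports no verdict.
Trained networks look in the newest picture that a camera, given by its name, has taken for a name from the list of things; names that differ only in an ending like _2 or _b are one class to them, and where a whole thing is asked for, a point or a joint stands for the part that bears it (a point fixed in the world has none). Each returns a list of dicts, best first, with "p" (0 to 1); they miss things now and then, are a little off and sometimes report something else, mostly with a low value. They report only what shows in the picture. A call takes as long as a camera call. They do not tell look-alikes from the thing itself.
- recognise(label, camera): "rect" ([centre column, centre row, width, height] in pixels, round what is visible of it).
Readings, each from a call of its own:
- robot.current_time_s(): time.
- robot.current_joint_positions(): joint angles.
- robot.current_dq(): joint speeds.
- robot.current_joint_torque(): joint torques, N m.
- robot.current_tool_pos(): TCP position.
- robot.current_eef_rot(): TCP orientation.
- robot.current_contact_force(): force on the tool from outside, world axes, zero at the start.
- robot.current_torque(): the same for the moment, N m.
- robot.current_finger_gap(): opening from 0.0 (shut) to 1.0 (fully open).
Only numpy, scipy, OpenCV 4.12 (cv2) and the standard library are available. Lean on these libraries where they do the work, as an engineer would, in place of code of your own. Each camera call takes 0.05 s, during which the arm holds its last target.

### The job

The stirrup casting was clamped by eye, so before it is riveted touch it off with the tip of the red-headed locating pin from the wooden stand: hold the pin upright and press its tip gently, for about half a second each time, against the flat outer face of the tread block (the long face away from the arch), first towards the fixture's right end, then towards its left end, and then against the left end face. From what you felt, set the pin into the tread's hole, fully down until it stands on the fixture plate, and let go. Never press the pin hard on the casting or the fixture, and leave the jar, hammer and brush undisturbed.

Things in the scene. Friction and masses are not known exactly. Their poses are not given: they have to be found in the camera images.
- fixture: Fixed dark steel plate 210 x 200 x 20 mm, turned up to 0.25 rad, with two blue strap clamps (75 mm along +x, tops 59 mm above the bench) holding the casting's arch. Origin on the bench under the place where the tread block's middle ought to be; x points from tread to arch (away from the robot), y left, z up. The plate spans x -60 to 150, y -100 to 100 mm, its top at z 20 mm.
- nominal_block (a point): Top middle of the tread block if it were clamped true. The real casting (not measured, held fast) is up to 8 mm off along fixture x and along y and turned up to 0.1 rad about this middle. Tread block: 50 (x) x 120 (y) x 30 mm high, flat upright faces, bottom on the plate (z 20), top at fixture z 50 mm; a 14 mm round-bar arch on its +x side is lower than the block.
- nominal_hole (a point): Middle of the hole's mouth if the casting were true, z 50 mm; the real one is up to 14 mm away horizontally. Upright round hole, 14 mm diameter, 2 mm chamfer at the mouth, 30 mm deep right through the block, ending on the plate. Its axis is 25 mm in from the outer long face and 45 mm in from the left end face (15 mm left of the block's middle, on its long centre line).
- nominal_right (a point): First touch: middle height of the outer long face (fixture -x side, 25 mm from the block's middle), 35 mm right (-y) of the middle, if the casting were true. Touch within 15 mm along y of here, with the pin's tip above the plate and at least 3 mm below the block's top. Nothing else stands before this face.
- nominal_left (a point): Second touch: the same on the outer long face 35 mm left (+y) of the middle. Touch within 15 mm along y of here.
- nominal_end (a point): Third touch: middle of the left (+y) end face, 60 mm from the block's middle, at half height, if the casting were true. Touch within 20 mm along x of here. Nothing else stands before this face.
- pin: Loose steel locating pin, about 120 g, standing upright in the stand: round shank 12 mm diameter, 55 mm long, with a 3 mm chamfer at the foot (tip face 8 mm diameter), and on top of it a red square grip 24 x 24 mm, 30 mm high (55 to 85 mm above the tip). Origin in the middle of the tip's end; z up along the pin, x and y square to the grip's sides. A push of 3 to 6 N does not tip it in a firm grip (60 N).
- stand: Fixed light-wood block 70 x 70 x 35 mm high that holds the pin at the start, on the left or the right of the fixture, with a blind socket in the middle, 14 mm diameter, 25 mm deep. Origin in the middle of its underside.
- jar: Bystander: loose amber jar 64 mm diameter, 85 mm tall, on the other side of the fixture. Origin in the middle of its underside. Leave it alone.
- hammer: Bystander: hammer lying on the bench at the left. Leave it alone.
- brush: Bystander: brush lying on the bench at the right. Leave it alone.
Not all that is in view belongs to the job. What is meant by the pin is not purple, and is the smaller of those in its own colour.

How it is judged:
By the outcome, as a careful person would: the job done as asked, in the order asked, and still so for the second after the job is handed in, with the robot touching nothing.
It also fails if it takes over 69 s, if anything falls off the work surface, if the arm or the gripper's body presses on something with over 40 N, if the wrist force passes 120 N, or if a joint passes its speed limit or range.

## Working session

There is one attempt and no reset: what is moved stays moved. The work goes in short steps, each a Python script; the robot and the scene stay as the last script left them, time stands still between calls to the robot, and variables do not carry over. Pictures are saved under pics/ and viewed, and the job is handed in when it is done.

```bash
mkdir -p pics; ls; python3 - <<'E'
from station import robot, fingers, vision, workorder, recognise
import cv2
for c in ["side","top"]:
    im=vision.grab_frame(c); cv2.imwrite(f"pics/{c}0.png",im[:,:,::-1])
    k=vision.calibration(c); print(c,k)
    for l in ["fixture","pin","stand","jar","nominal_block"]:
        print(l,[(r['p'],r['rect']) for r in recognise(l,c)][:4])
print(robot.current_time_s())
E
```

```text
pics
side {'mtx': array([[410.17468611,   0.        , 318.45263197],
       [  0.        , 410.17468611, 199.20618906],
       [  0.        ,   0.        ,   1.        ]]), 'extrinsics': array([[ 0.95799109, -0.28638484,  0.01538833, -0.49814569],
       [ 0.21538181,  0.75383305,  0.62076276, -0.16104658],
       [-0.18937727, -0.59137083,  0.78384743, -0.92896547],
       [ 0.        ,  0.        ,  0.        ,  1.        ]])}
fixture [(0.65, [346.4, 197.9, 92.3, 69.0])]
pin [(0.79, [355.7, 300.4, 16.6, 24.9]), (0.73, [390.9, 269.8, 13.9, 27.0]), (0.69, [300.5, 310.6, 19.3, 34.1]), (0.56, [346.7, 197.8, 87.4, 76.3])]
stand [(0.69, [355.3, 311.9, 36.2, 44.6])]
jar [(0.58, [284.0, 142.0, 20.3, 34.6])]
nominal_block [(0.64, [354.1, 311.8, 43.3, 40.8]), (0.57, [347.4, 196.6, 87.3, 76.3])]
top {'mtx': array([[397.0103056 ,   0.        , 313.64568889],
       [  0.        , 397.0103056 , 195.50498797],
       [  0.        ,   0.        ,   1.        ]]), 'extrinsics': array([[ 8.72155678e-03, -9.99961799e-01, -5.78484343e-04,
        -5.93818197e-03],
       [ 9.76990741e-01,  8.39791658e-03,  2.13116322e-01,
        -5.37254533e-01],
       [-2.13103323e-01, -2.42387995e-03,  9.77026662e-01,
        -1.14191363e+00],
       [ 0.00000000e+00,  0.00000000e+00,  0.00000000e+00,
         1.00000000e+00]])}
fixture [(0.74, [300.5, 181.8, 76.8, 75.7])]
pin [(0.75, [402.4, 236.4, 11.3, 13.4]), (0.49, [383.6, 168.1, 10.5, 17.3])]
stand [(0.7, [396.5, 205.9, 24.3, 29.7])]
jar [(0.57, [232.6, 208.7, 19.0, 21.2])]
nominal_block [(0.63, [303.5, 181.8, 74.4, 73.3])]
0.6
```

```bash
python3 - <<'E'
import cv2
a=cv2.imread("pics/top0.png")[110:290,190:450]; cv2.imwrite("pics/topz.png",cv2.resize(a,None,fx=3,fy=3,interpolation=cv2.INTER_CUBIC))
a=cv2.imread("pics/side0.png")[110:350,230:430]; cv2.imwrite("pics/sidez.png",cv2.resize(a,None,fx=2.5,fy=2.5,interpolation=cv2.INTER_CUBIC))
E
```

```text
(no output)
```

View pics/topz.png

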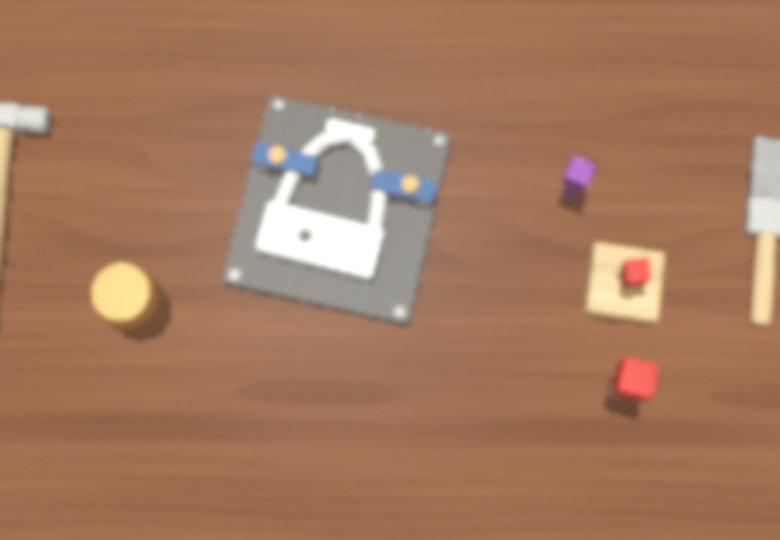

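View pics/sidez.png

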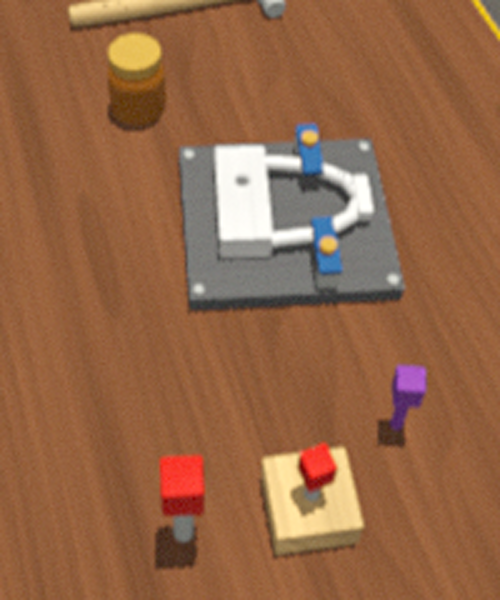

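View pics/top0.png

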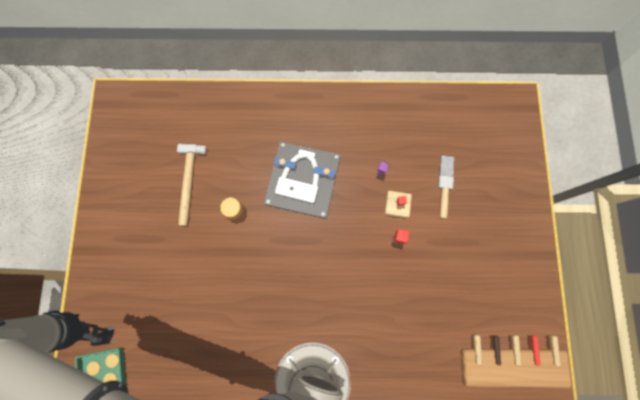

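View pics/side0.png

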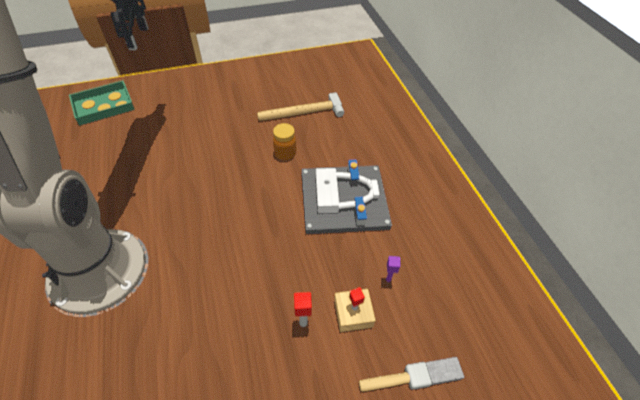

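The top view shows the small red pin in the stand (about px 402,201), the larger red decoy (402,236), the purple one (383,168), the fixture near (302,180) and the jar on its left (232,208). Next I'll fit the poses from silhouettes.

```bash
cat > geo.py <<'E'
import numpy as np, cv2
from scipy.optimize import minimize
from station import vision
S=8
def proj(P,c):
    k=vision.calibration(c); P=np.atleast_2d(P)
    q=P@k['extrinsics'][:3,:3].T+k['extrinsics'][:3,3]
    q=q*[1,-1,-1]; q=q@k['mtx'].T
    return q[:,:2]/q[:,2:]
def box(x,y,a,x0,x1,y0,y1,z0,z1):
    c,s=np.cos(a),np.sin(a)
    return np.array([[x+c*u-s*v,y+s*u+c*v,w] for u in(x0,x1) for v in(y0,y1) for w in(z0,z1)])
def sil(P,c,shape,org):
    p=proj(P,c)-org
    h=cv2.convexHull(((p+0.5)*S).astype(np.float32)).reshape(-1,2)-0.5
    m=np.zeros((shape[0]*S,shape[1]*S),np.uint8)
    cv2.fillConvexPoly(m,np.round(h*16).astype(np.int32),1,shift=4)
    return cv2.resize(m.astype(np.float32),(shape[1],shape[0]),interpolation=cv2.INTER_AREA)
def fit(f,x0,data,step):
    def cost(p):
        return sum(np.abs(sil(f(p),c,m.shape,o)-m).sum() for c,m,o in data)
    sim=np.vstack([x0]+[np.array(x0)+np.eye(len(x0))[i]*step[i] for i in range(len(x0))])
    r=minimize(cost,x0,method='Nelder-Mead',options=dict(initial_simplex=sim,xatol=1e-4,fatol=.05,maxiter=300))
    return r.x,r.fun
def ray(uv,c,z):
    k=vision.calibration(c);E=k['extrinsics'];R=E[:3,:3];o=-R.T@E[:3,3]
    d=R.T@(np.linalg.inv(k['mtx'])@[uv[0],uv[1],1]*[1,-1,-1])
    return o+d*(z-o[2])/d[2]
E
cat > f1.py <<'E'
from geo import *
roi={'top':dict(fix=(255,135,90,90),stand=(375,180,50,45),head=(392,192,20,18)),'side':dict(fix=(290,150,115,95),stand=(325,280,60,65),head=(344,283,26,24))}
D={k:[] for k in('fix','stand','head','white')}
for c in('top','side'):
    im=cv2.imread(f'pics/{c}0.png')
    vis=im.copy()
    for k,(x,y,w,h) in roi[c].items():
        a=im[y:y+h,x:x+w]; hsv=cv2.cvtColor(a,cv2.COLOR_BGR2HSV).astype(int); H,Sx,V=hsv[...,0],hsv[...,1],hsv[...,2]
        if k=='fix':
            m=(Sx<60)|((H>95)&(H<130))
            n,l,st,_=cv2.connectedComponentsWithStats(m.astype(np.uint8)); j=1+np.argmax(st[1:,4]); m=l==j
            pts=np.argwhere(m)[:,::-1].astype(np.int32); hl=cv2.convexHull(pts); mm=np.zeros(m.shape,np.uint8); cv2.fillConvexPoly(mm,hl,1)
            print(c,'fix raw',m.sum(),'hull',mm.sum()); m=mm
            w_=((Sx<40)&(V>170))
        elif k=='stand':
            m=(H>10)&(H<28)&(V>140) 
            n,l,st,_=cv2.connectedComponentsWithStats(m.astype(np.uint8)); j=1+np.argmax(st[1:,4]); m=l==j
            hl=cv2.convexHull(np.argwhere(m)[:,::-1].astype(np.int32)); mm=np.zeros(m.shape,np.uint8); cv2.fillConvexPoly(mm,hl,1); print(c,'stand',m.sum(),mm.sum()); m=mm
        else:
            m=((H<6)|(H>172))&(Sx>170)&(V>110)
            print(c,'head',m.sum())
        D[k].append((c,m.astype(np.float32),np.array([x,y])))
        vis[y:y+h,x:x+w][m.astype(bool)]=(vis[y:y+h,x:x+w][m.astype(bool)]//2+np.array([0,127,0],np.uint8))
    x,y,w,h=roi[c]['fix']
    z=vis[130:340 if c=='side' else 240,250:430]; cv2.imwrite(f'pics/mask_{c}.png',cv2.resize(z,None,fx=2.5,fy=2.5,interpolation=cv2.INTER_NEAREST))
g=ray((298,186),'top',.05)
F=lambda p:box(p[0],p[1],p[2],-.06,.15,-.1,.1,0,.02)
St=lambda p:box(p[0],p[1],p[2],-.035,.035,-.035,.035,0,.035)
Hd=lambda p:box(p[0],p[1],p[2],-.012,.012,-.012,.012,.065,.095)
for n,f,x0,k in(('fix',F,[g[0],g[1],-.2],'fix'),('stand',St,[*ray((396,206),'top',.02)[:2],-.1],'stand'),('head',Hd,[*ray((402,201),'top',.08)[:2],.2],'head')):
    for nm,d in(('both',D[k]),('top',D[k][:1]),('side',D[k][1:])):
        print(n,nm,*[np.round(v,4) for v in fit(f,x0,d,[.01,.01,.1])])
E
python3 f1.py; python3 - <<'E'
import cv2,numpy as np
a=cv2.imread('pics/mask_top.png');b=cv2.imread('pics/mask_side.png')
cv2.imwrite('pics/mask.png',cv2.resize(np.vstack([a,b]),None,fx=.73,fy=.73))
E
```

```text
top fix raw 4099 hull 4276
top stand 2164 2250
top head 0
side fix raw 5283 hull 5700
side stand 3055 3880
side head 185
fix both [ 0.5565  0.0493 -0.2153] 572.1719
fix top [ 0.5569  0.0453 -0.2177] 123.9688
fix side [ 0.556   0.0509 -0.2156] 324.4844
stand both [ 5.259e-01 -2.865e-01 -4.000e-04] 4073.4531
stand top [ 0.5135 -0.3054 -0.063 ] 1634.0938
stand side [ 0.5232 -0.2843  0.0743] 2433.0
head both [ 0.522  -0.2557 -0.1464] 164.7969
head top [ 0.4514 -0.236   0.5667] 0.0
head side [ 0.5201 -0.2568  0.1039] 68.4531
```

View pics/mask.png

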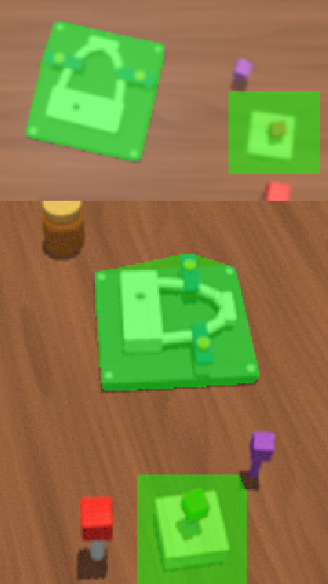

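```bash
python3 - <<'E'
import cv2
for c,pts in(('top',[(390,212),(404,212),(402,200),(420,195),(402,203)]),('side',[(340,300),(345,320),(370,300),(330,340),(357,296)])):
    im=cv2.imread(f'pics/{c}0.png'); h=cv2.cvtColor(im,cv2.COLOR_BGR2HSV)
    print(c,[h[v,u].tolist() for u,v in pts])
E
sed -e "s/m=(Sx<60)|((H>95)&(H<130))/m=(Sx<60)\&(V<140)/" -e "s/m=(H>10)&(H<28)&(V>140)/m=((H>8)\&(H<30)\&(V>TH(c)))/" -e "s/((H<6)|(H>172))&(Sx>170)/((H<9)|(H>170))\&(Sx>150)/" f1.py > f2.py
sed -i "1a TH=lambda c:165" f2.py; python3 f2.py;python3 - <<'E'
import cv2,numpy as np
a=cv2.imread('pics/mask_top.png');b=cv2.imread('pics/mask_side.png')
cv2.imwrite('pics/mask2.png',cv2.resize(np.vstack([a,b]),None,fx=.73,fy=.73))
E
```

```text
top [[19, 80, 253], [22, 71, 255], [2, 157, 255], [11, 126, 160], [2, 162, 234]]
side [[20, 100, 247], [20, 100, 253], [19, 122, 213], [13, 164, 151], [1, 198, 252]]
top fix raw 64 hull 114
top stand 967 1379
top head 53
side fix raw 2790 hull 5419
side stand 915 1269
side head 206
fix both [ 0.5558  0.0499 -0.2162] 4166.9219
fix top [0.3031 0.1006 2.3451] 114.0
fix side [ 0.5558  0.05   -0.2155] 93.4531
stand both [ 0.5228 -0.2534 -0.1228] 931.1562
stand top [ 0.4968 -0.2793  0.008 ] 767.125
stand side [ 0.5232 -0.2499 -0.1125] 135.9688
head both [ 0.5209 -0.2558  0.053 ] 97.7812
head top [ 0.5204 -0.262   0.7452] 38.5312
head side [ 0.5208 -0.2551 -0.2605] 41.2031
```

View pics/mask2.png

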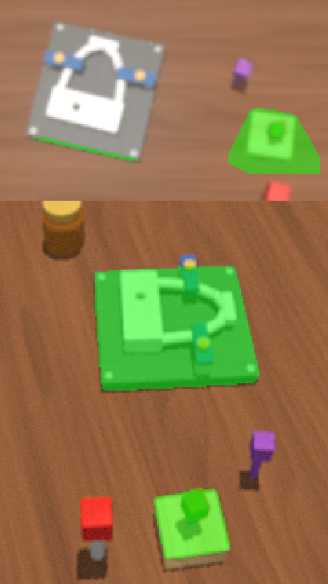

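```bash
sed -e "s/m=(Sx<60)|((H>95)&(H<130))/m=(Sx<60)\&(V<(215 if c=='top' else 140))/" -e "s/m=(H>10)&(H<28)&(V>140)/m=(H>=16)\&(H<28)\&(V>80)/" -e "s/((H<6)|(H>172))&(Sx>170)/((H<9)|(H>170))\&(Sx>135)/" f1.py > f2.py
python3 f2.py;python3 - <<'E'
import cv2,numpy as np
a=cv2.imread('pics/mask_top.png');b=cv2.imread('pics/mask_side.png')
cv2.imwrite('pics/mask3.png',cv2.resize(np.vstack([a,b]),None,fx=.73,fy=.73))
E
```

```text
top fix raw 2960 hull 4276
top stand 510 649
top head 61
side fix raw 2790 hull 5419
side stand 1207 1501
side head 208
fix both [ 0.5564  0.0487 -0.218 ] 310.4844
fix top [ 0.5569  0.0453 -0.2177] 123.9688
fix side [ 0.5558  0.05   -0.2155] 93.4531
stand both [ 0.5209 -0.2592 -0.1396] 228.7031Traceback (most recent call last):
  File "f2.py", line 32, in <module>
    print(n,nm,*[np.round(v,4) for v in fit(f,x0,d,[.01,.01,.1])])
                                        ~~~^^^^^^^^^^^^^^^^^^^^^
  File "geo.py", line 23, in fit
    r=minimize(cost,x0,method='Nelder-Mead',options=dict(initial_simplex=sim,xatol=1e-4,fatol=.05,maxiter=300))
    res = _minimize_neldermead(fun, x0, args, callback, bounds=bounds,
                               **options)
    fxr = func(xr)
    fx = function(np.copy(x), *(wrapper_args + args))
  File "geo.py", line 21, in cost
    return sum(np.abs(sil(f(p),c,m.shape,o)-m).sum() for c,m,o in data)
  File "geo.py", line 21, in <genexpr>
    return sum(np.abs(sil(f(p),c,m.shape,o)-m).sum() for c,m,o in data)
                      ~~~^^^^^^^^^^^^^^^^^^
  File "geo.py", line 14, in sil
    p=proj(P,c)-org
      ~~~~^^^^^
  File "geo.py", line 6, in proj
    k=vision.calibration(c); P=np.atleast_2d(P)
ValueError: time passes only in moves, steps and waits
```

View pics/mask3.png

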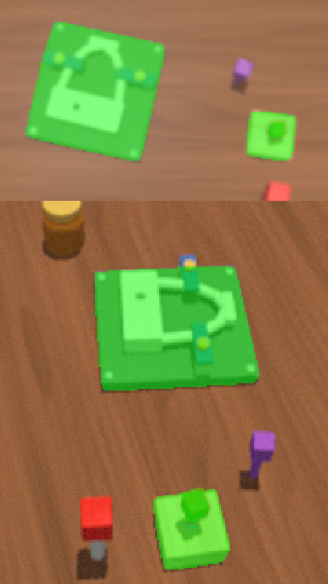

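```bash
python3 - <<'E'
from station import vision,robot
import numpy as np
np.savez('cal.npz',**{c+'_'+k:vision.calibration(c)[k] for c in('top','side') for k in('mtx','extrinsics')}); print(robot.current_time_s())
E
sed -i "s/^from station import vision/_z=np.load('cal.npz');_C={c:{k:_z[c+'_'+k] for k in('mtx','extrinsics')} for c in('top','side')}/; s/vision.calibration(c)/_C[c]/" geo.py
cat >> f2.py <<'E'
# casting block
for c,(x,y,w,h) in (('top',(270,165,55,45)),('side',(310,162,40,55))):
    a=cv2.imread(f'pics/{c}0.png')[y:y+h,x:x+w]; hsv=cv2.cvtColor(a,cv2.COLOR_BGR2HSV).astype(int)
    m=((hsv[...,1]<40)&(hsv[...,2]>(225 if c=='top' else 150)))
    m=cv2.morphologyEx(m.astype(np.uint8),cv2.MORPH_OPEN,np.ones((7,7),np.uint8)); m=cv2.morphologyEx(m,cv2.MORPH_CLOSE,np.ones((5,5),np.uint8))
    D['white'].append((c,m.astype(np.float32),np.array([x,y]))); print(m.sum())
B=lambda p:box(p[0],p[1],p[2],-.025,.025,-.06,.06,.02,.05)
for nm,d in(('both',D['white']),('top',D['white'][:1]),('side',D['white'][1:])):
    print('block',nm,*[np.round(v,4) for v in fit(B,[.556,.048,-.216],d,[.01,.01,.1])])
E
python3 f2.py
```

```text
0.6
top fix raw 2960 hull 4276
top stand 510 649
top head 61
side fix raw 2790 hull 5419
side stand 1207 1501
side head 208
fix both [ 0.5564  0.0487 -0.218 ] 310.4844
fix top [ 0.5569  0.0453 -0.2177] 123.9688
fix side [ 0.5558  0.05   -0.2155] 93.4531
stand both [ 0.5209 -0.2592 -0.1396] 228.7031
stand top [ 0.5218 -0.263  -0.1198] 47.0781
stand side [ 0.5208 -0.2566 -0.1199] 131.4688
head both [ 0.5214 -0.2563 -0.0485] 91.5312
head top [ 0.5192 -0.2595  0.7603] 34.2656
head side [ 0.5205 -0.2557 -0.2579] 42.4844
616
838
block both [ 0.5599  0.0589 -0.2353] 302.1562
block top [ 0.5622  0.0527 -0.2296] 97.8594
block side [ 0.5629  0.0737 -0.232 ] 119.5312
```

```bash
cat > f3.py <<'E'
from geo import *
D=[]
tiles=[]
for c,(x,y,w,h) in (('top',(392,191,22,20)),('side',(342,281,30,28))):
    a=cv2.imread(f'pics/{c}0.png')[y:y+h,x:x+w].astype(float)
    r=(a[...,2]-np.maximum(a[...,0],a[...,1]))   # redness
    # soft alpha: background estimated small, head large
    m=np.clip((r-45)/(np.percentile(r,96)-45) if False else (r-60)/90,0,1)
    D.append((c,m.astype(np.float32),np.array([x,y])))
    t=np.hstack([a,np.repeat((m*255)[...,None],3,2)]).astype(np.uint8); tiles.append(cv2.resize(t,(560,260),interpolation=cv2.INTER_CUBIC)); print(c,m.sum())
cv2.imwrite('pics/head.png',np.vstack(tiles))
Hd=lambda p:box(p[0],p[1],p[2],-.012,.012,-.012,.012,.065,.095)
# per-yaw scan with per-camera xy free
for c,m,o in D:
    out=[]
    for d in range(-45,46,10):
        f=lambda p:Hd([p[0],p[1],np.radians(d)])
        x,v=fit(f,[.5205,-.257],[(c,m,o)],[.004,.004]); out.append((d,round(v,1),*np.round(x,4)))
    print(c); print(*out,sep='\n')
E
python3 f3.py
```

```text
top 53.733333333333334
side 175.33333333333331
top
(-45, np.float64(38.7), np.float64(0.5204), np.float64(-0.2614))
(-35, np.float64(41.9), np.float64(0.5204), np.float64(-0.2613))
(-25, np.float64(45.0), np.float64(0.521), np.float64(-0.2624))
(-15, np.float64(46.8), np.float64(0.5221), np.float64(-0.261))
(-5, np.float64(47.8), np.float64(0.5194), np.float64(-0.2629))
(5, np.float64(47.4), np.float64(0.5192), np.float64(-0.2604))
(15, np.float64(46.1), np.float64(0.5204), np.float64(-0.261))
(25, np.float64(43.5), np.float64(0.5215), np.float64(-0.2622))
(35, np.float64(40.1), np.float64(0.5211), np.float64(-0.2615))
(45, np.float64(38.7), np.float64(0.5204), np.float64(-0.2614))
side
(-45, np.float64(77.4), np.float64(0.5218), np.float64(-0.255))
(-35, np.float64(75.9), np.float64(0.5218), np.float64(-0.255))
(-25, np.float64(70.3), np.float64(0.5213), np.float64(-0.2545))
(-15, np.float64(68.3), np.float64(0.5218), np.float64(-0.2543))
(-5, np.float64(73.6), np.float64(0.5207), np.float64(-0.2551))
(5, np.float64(77.8), np.float64(0.5224), np.float64(-0.2546))
(15, np.float64(79.1), np.float64(0.5209), np.float64(-0.2548))
(25, np.float64(79.3), np.float64(0.521), np.float64(-0.2546))
(35, np.float64(78.4), np.float64(0.5214), np.float64(-0.2542))
(45, np.float64(77.4), np.float64(0.5218), np.float64(-0.255))
```

View pics/head.png

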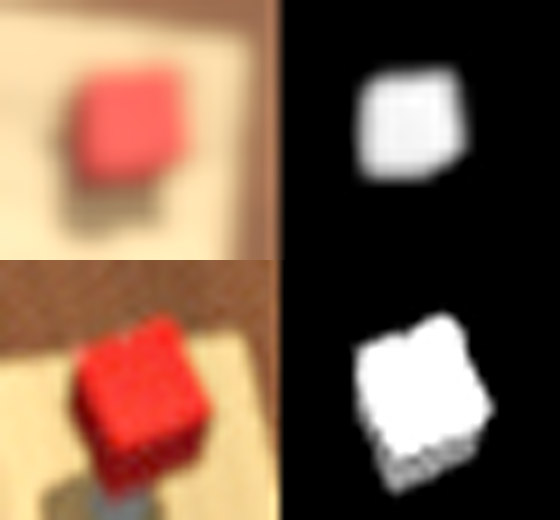

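```bash
python3 - <<'E'
from geo import *
P=np.array([ray((342+U/9.333-.5,281+(V-260)/9.286-.5),'side',.095) for U,V in((75,350),(165,315),(212,412),(118,450))])
print(P[:,:2]); print(P.mean(0))
for i in range(4):
    d=P[(i+1)%4]-P[i]; print(np.hypot(*d[:2]),np.degrees(np.arctan2(d[1],d[0]))%90)
P=np.array([ray((392+U/12.73-.5,191+V/13-.5),'top',.095) for U,V in((80,68),(180,65),(188,150),(140,185),(78,185))])
print(P[:,:2])
for p in (-14,0): 
    b=box(.521,-.2575,np.radians(p),-.012,.012,-.012,.012,.065,.095)[1::2]
    print(p,np.round((proj(b,'top')-[391.5,190.5])*[12.73,13]), np.round((proj(b,'side')-[341.5,280.5])*[9.333,9.286]+[0,260]))
E
```

```text
[[ 0.50838659 -0.24669315]
 [ 0.52938226 -0.24438678]
 [ 0.5311338  -0.26796075]
 [ 0.50945704 -0.27047088]]
[ 0.51958992 -0.25737789  0.095     ]
0.02112197354810512 6.2687917360776195
0.02363894881103042 4.249247368141312
0.021821610582923756 6.605342627502267
0.023801817904674755 2.5776678459537408
[[ 0.53063633 -0.24754835]
 [ 0.53152518 -0.27055602]
 [ 0.51202108 -0.27159479]
 [ 0.50392953 -0.26029126]
 [ 0.50380747 -0.24611393]]
-14 [[166. 174.]
 [ 63. 148.]
 [187.  73.]
 [ 84.  47.]] [[ 97. 435.]
 [ 86. 330.]
 [213. 431.]
 [200. 326.]]
0 [[179. 163.]
 [ 74. 162.]
 [175.  59.]
 [ 71.  58.]] [[114. 446.]
 [ 76. 344.]
 [223. 416.]
 [183. 315.]]
```

```bash
python3 - <<'E'
from station import robot, fingers, vision
import cv2
print(robot.current_eef_rot(), robot.inverse_kinematics([.5205,-.2585,.17],[180,0,4]), robot.inverse_kinematics([.55,.05,.1],[180,0,-12.4]))
robot.move_to([.5205,-.2585,.17],[180,0,4]); print(robot.current_time_s())
fingers.gripper_to(.6,60)
for c in('side','top'): cv2.imwrite(f'pics/{c}1.png',vision.grab_frame(c)[:,:,::-1])
print(robot.current_time_s(),robot.current_tool_pos(),robot.current_contact_force(),robot.current_joint_positions())
a=cv2.resize(cv2.imread('pics/side1.png')[210:350,280:430],None,fx=3,fy=3); b=cv2.resize(cv2.imread('pics/top1.png')[140:260,330:480],None,fx=2.2,fy=2.2)
cv2.imwrite('pics/s1.png',a);cv2.imwrite('pics/t1.png',b)
E
```

```text
[1.79998038e+02 1.29884943e-03 1.60938723e+02] [-10.42778035  32.02945996  52.65808436  89.87313758 -26.42471696
  71.34797442 -39.38270195] [-37.75172236  30.41448681  42.88352339  99.16557673 -23.50081297
  59.76274596 -89.10868843]
3.5917
4.125 [ 0.52050904 -0.25852201  0.17001499] [0.79976959 0.54121754 0.51862703] [-10.42646387  32.03001251  52.65898158  89.87043768 -26.42488405
  71.34890335 -39.38171227]
```

View pics/s1.png

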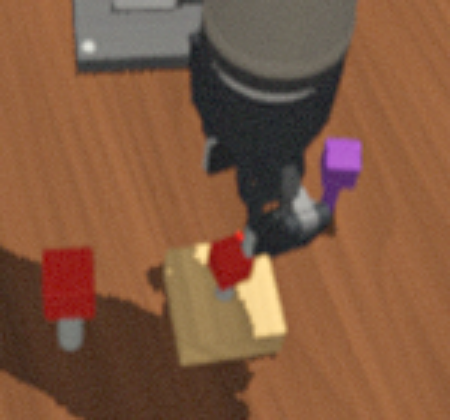

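View pics/t1.png

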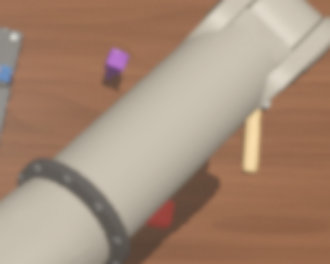

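```bash
python3 - <<'E'
from station import robot, fingers, vision
import cv2
from geo import proj
print(robot.line_to([.5205,-.2585,.117],velocity=.1,f_stop=5))
cv2.imwrite(f'pics/side2.png',vision.grab_frame('side')[:,:,::-1])
print(robot.current_time_s(),robot.current_tool_pos(),robot.current_contact_force())
for y in(-.2585-.028,-.2585,-.2585+.028): print((proj([.5205,y,.102],'side')-[310,230])*6)
a=cv2.resize(cv2.imread('pics/side2.png')[230:330,310:410],None,fx=6,fy=6,interpolation=2); 
cv2.imwrite('pics/s2.png',a)
E
```

```text
False
4.8583 [ 0.5209452  -0.25903611  0.1177235 ] [-0.60834523 -0.90576495  0.69208128]
[[316.71983234 452.81706541]]
[[286.34516629 374.1681511 ]]
[[257.21041677 298.72974414]]
```

View pics/s2.png

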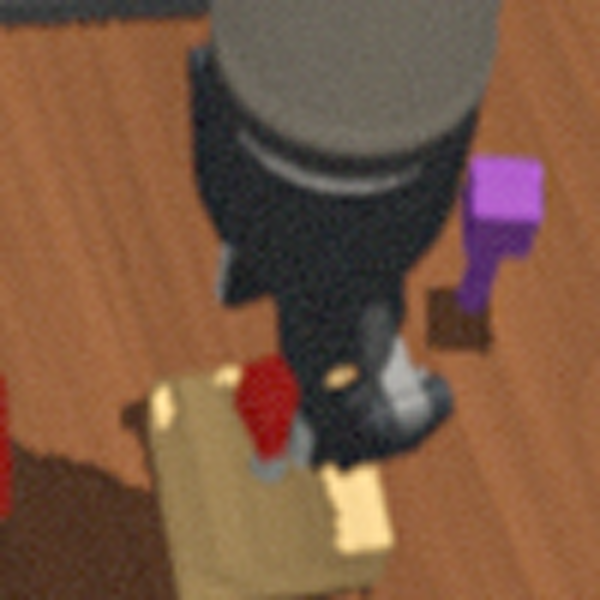

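```bash
python3 - <<'E'
import cv2
from geo import *
E=np.load('cal.npz')['side_extrinsics']; print(-E[:3,:3].T@E[:3,3])
b=cv2.imread('pics/side2.png')[150:330,290:430]
b=cv2.convertScaleAbs(b,alpha=2.2,beta=20)
b=cv2.resize(b,None,fx=4.2,fy=3.3*4.2/4.2,interpolation=2) if 0 else cv2.resize(b,None,fx=3.3,fy=3.3,interpolation=2)
R=np.array([[np.cos(np.radians(4)),np.sin(np.radians(4)),0],[np.sin(np.radians(4)),-np.cos(np.radians(4)),0],[0,0,-1]])
t=np.array([.5209,-.259,.1177])
for s in(-1,1):
  for w in(-.011,.011):
    p=[t+R@[w,s*.026,z] for z in(-.02,.011)]; q=np.round((proj(p,'side')-[290,150]+.5)*3.3).astype(int)
    cv2.line(b,tuple(map(int,q[0])),tuple(map(int,q[1])),(0,255,255) if s>0 else (0,255,0),1)
cv2.imwrite('pics/s2b.png',b)
E
```

```text
[ 0.33598069 -0.57062222  0.83580455]
```

View pics/s2b.png

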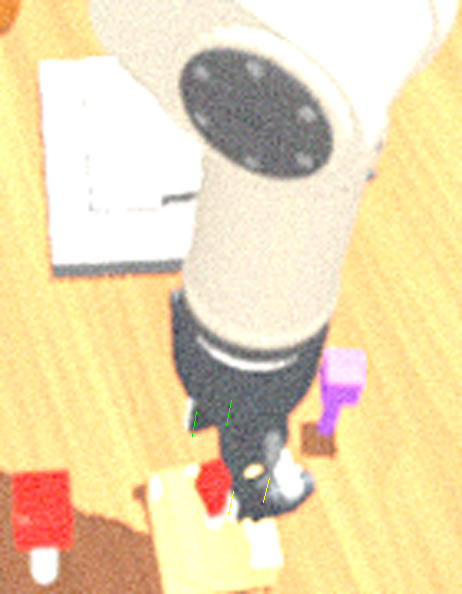

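The side view shows the near finger on the projected pad lines and the red head between the jaws, so I'll go down and grip.

```bash
python3 - <<'E'
from station import robot, fingers, vision
import cv2
print(robot.line_to([.5205,-.2585,.078],velocity=.08,f_stop=6))
robot.pause(.2);print(robot.current_tool_pos(),robot.current_contact_force())
fingers.gripper_to(0,60); robot.pause(.2)
print(robot.current_finger_gap(),robot.current_contact_force(),robot.current_tool_pos())
print(robot.line_to([.5205,-.2585,.16],velocity=.12,f_stop=8)); robot.pause(.2)
print(robot.current_finger_gap(),robot.current_contact_force(),robot.current_tool_pos())
cv2.imwrite(f'pics/side3.png',vision.grab_frame('side')[:,:,::-1]);print(robot.current_time_s())
a=cv2.resize(cv2.imread('pics/side3.png')[210:330,290:410],None,fx=5,fy=5,interpolation=2); 
cv2.imwrite('pics/s3.png',a)
E
```

```text
False
[ 0.5208764  -0.25882174  0.0786081 ] [ 0.52410921 -0.6017185  -0.30420798]
0.26838327427650416 [ 0.17367324 -0.3414075   2.96231401] [ 0.52080934 -0.25881326  0.07842293]
True
0.2725283620421328 [ 1.98823128 -0.66074432  0.15337901] [ 0.52000032 -0.25820714  0.08203887]
6.7583
```

View pics/s3.png

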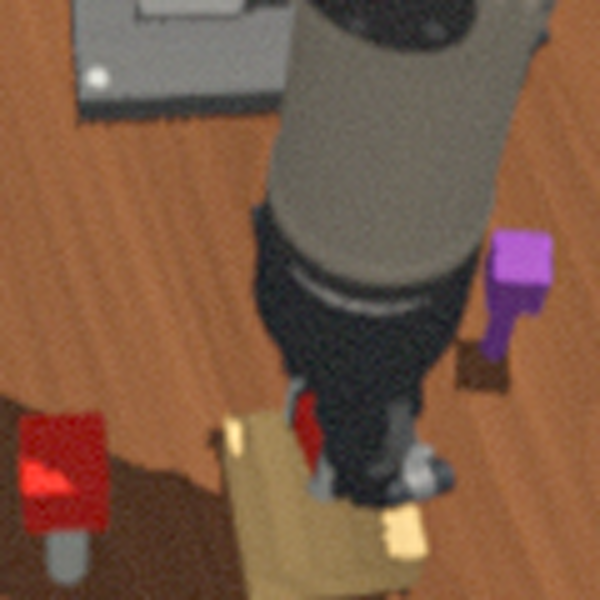

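```bash
python3 - <<'E'
from station import robot, fingers, vision
import cv2
p=robot.current_tool_pos()
print(robot.line_to([p[0],p[1],.105],velocity=.04,f_stop=12)); 
print(robot.current_contact_force(),robot.current_tool_pos(),robot.current_time_s())
print(robot.line_to([p[0],p[1],.17],velocity=.1,f_stop=15)); robot.pause(.2)
print(robot.current_finger_gap(),robot.current_contact_force(),robot.current_tool_pos())
cv2.imwrite(f'pics/side4.png',vision.grab_frame('side')[:,:,::-1]);print(robot.current_time_s())
a=cv2.resize(cv2.imread('pics/side4.png')[210:330,290:410],None,fx=5,fy=5,interpolation=2); 
cv2.imwrite('pics/s4.png',a)
E
```

```text
False
[ 0.94996125 -1.32413436 -1.07255352] [ 0.51930513 -0.2575952   0.10473235] 7.475
False
0.27384061539800897 [-0.47656728 -0.0307275  -0.90427221] [ 0.51956057 -0.25787133  0.1691509 ]
8.525
```

View pics/s4.png

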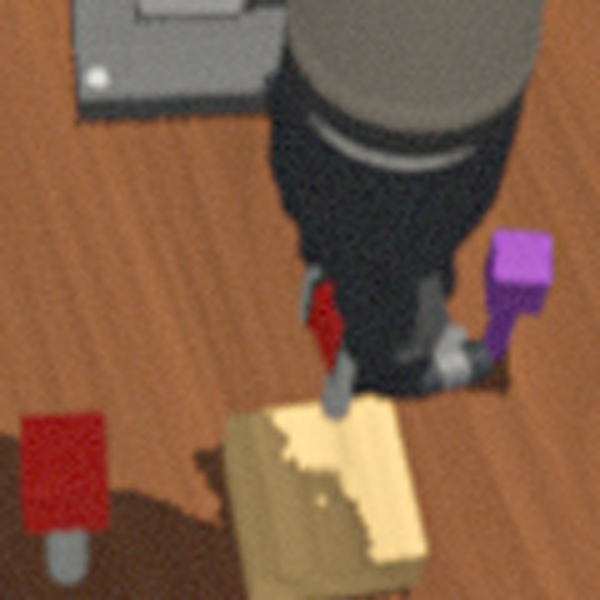

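```bash
cat > tch.py <<'E'
from station import robot, fingers, vision, workorder
import numpy as np, json, os
A=-.217; F0=np.array([.5564,.0477]); c,s=np.cos(A),np.sin(A); R2=np.array([[c,-s],[s,c]])
RPY=[180,0,float(np.degrees(A))]
def W(u,v,z): p=F0+R2@[u,v]; return [float(p[0]),float(p[1]),z]
def avg(n=6,dt=.02):
    P=[];Q=[]
    for _ in range(n): P.append(robot.current_tool_pos());Q.append(robot.current_contact_force());robot.pause(dt)
    return np.mean(P,0),np.mean(Q,0)
def loc(p): return R2.T@(np.array(p[:2])-F0)
def touch(d,dist,z,f=2.5,vel=.01):
    """press along fixture dir d from present place"""
    p0,f0=avg(5); d2=R2@np.array(d,float); w0=p0
    goal=p0[:2]+d2*dist; hit=False
    for k in range(5):
        st=robot.line_to([*map(float,goal),z],velocity=vel,f_stop=f)
        p,fo=avg(4); fn=-(fo-f0)[:2]@d2
        print('  stop',st,np.round(loc(p)*1e3,2),'F',round(float(fn),2),'t',robot.current_time_s())
        if fn>1.5: hit=True;break
        if not st: break
    return hit,p0,f0,d2
E
cat > t1.py <<'E'
from tch import *
robot.move_to(W(-.050,-.035,.16),RPY)
robot.line_to(W(-.050,-.035,.1035),velocity=.12)
robot.pause(.2)
hit,p0,f0,d2=touch([1,0],.032,.1035)
if hit:
    p,fo=avg(10,.05); print('held',np.round(loc(p)*1e3,3),'z',p[2],np.round(fo-f0,2))
    json.dump([p.tolist(),(fo-f0).tolist()],open('touch1.json','w'))
print(robot.current_time_s(),robot.current_eef_rot())
E
python3 t1.py
```

```text
stop True [-31.77 -35.05] F 0.39 t 12.5167
  stop True [-31.49 -35.14] F 0.22 t 13.15
  stop True [-31.17 -35.18] F 0.35 t 13.8083
  stop True [-30.83 -35.2 ] F 0.02 t 14.4833
  stop True [-30.51 -35.18] F 0.01 t 15.1667
15.1667 [179.77139279   1.70053411 -12.39680559]
```

```bash
python3 - <<'E'
from tch import *
import cv2
p,f=avg(6); print(loc(p)*1e3,p,f,robot.current_torque(),robot.current_eef_rot(),robot.current_dq())
cv2.imwrite(f'pics/side5.png',vision.grab_frame('side')[:,:,::-1])
a=cv2.resize(cv2.imread('pics/side5.png')[130:260,280:420],None,fx=5,fy=5,interpolation=2); 
cv2.imwrite('pics/s5.png',a)
E
```

```text
[-30.88604622 -35.18041189] [0.51866392 0.01999444 0.09842362] [-0.4258144  -0.06000089 -1.4117836 ] [ 0.01767513 -0.04719893 -0.00673044] [179.76244816   1.73631941 -12.39357277] [-0.06633259  0.03653191  0.00124564  0.17425149 -0.02411259  0.06868454
 -0.06381352]
```

View pics/s5.png

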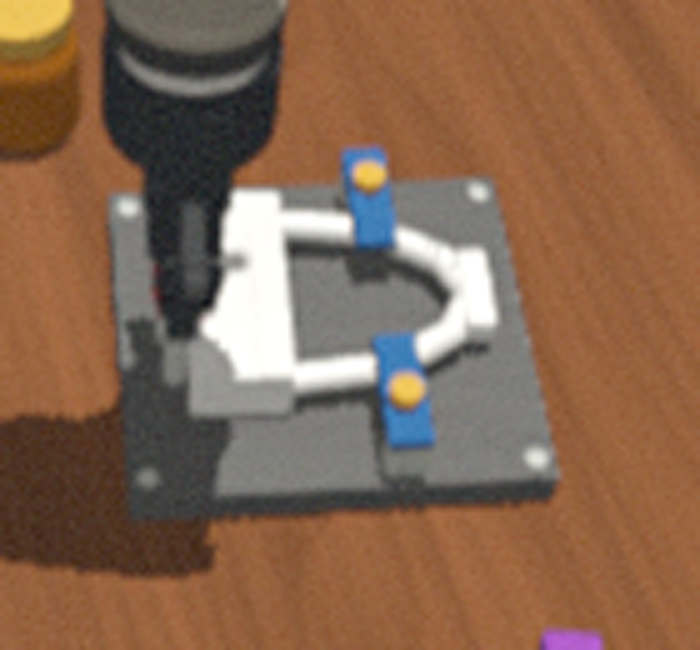

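The picture shows the pin still a few mm short of the face. The stops came from force noise, and each one let the arm sag a little. I'll back off, restore the pose and use a higher threshold.

```bash
cat > t1b.py <<'E'
from tch import *
robot.line_to(W(-.036,-.035,.1035),RPY,velocity=.04)
robot.pause(.3)
p,f=avg(6); print(loc(p)*1e3,p[2],f,robot.current_eef_rot())
fs=[robot.current_contact_force() for _ in range(1)]
hit,p0,f0,d2=touch([1,0],.02,.1035,f=4.5,vel=.008)
p,fo=avg(8,.05); print('held',np.round(loc(p)*1e3,3),'z',p[2],np.round(fo-f0,2))
print(robot.current_time_s(),robot.current_eef_rot())
E
sed -i 's/range(5)/range(1)/' tch.py
python3 t1b.py
```

```text
[-35.83797911 -35.06428835] 0.10342177548719415 [-0.05120784  0.08203219 -1.09579648] [ 1.79987134e+02  6.30106346e-04 -1.24387459e+01]
  stop True [-31.62 -35.13] F -0.45 t 17.35
held [-32.221 -35.164] z 0.10185332915938616 [ 0.17 -0.06 -0.65]
17.75 [179.95710359   0.4614156  -12.42296738]
```

```bash
cat >> tch.py <<'E'
def press(d,u0,v0,z,maxs=.012,step=.0004,lo=3.0):
    """creep from fixture (u0,v0) in steps, no stop short of 10 N, until steady force>=lo; then hold"""
    robot.line_to(W(u0,v0,z),RPY,velocity=.04); robot.pause(.25)
    d=np.array(d,float); d2=R2@d; pb,f0=avg(5,.02); rec=[]
    s=0
    while s<maxs:
        s+=step; q=np.array([u0,v0])+d*s
        st=robot.line_to(W(q[0],q[1],z),RPY,velocity=.02,f_stop=12)
        p,fo=avg(2,.01); fn=float(-(fo-f0)[:2]@d2); rec.append((s,float(loc(p)@d*1e3),fn))
        if st or fn>lo:
            p,fo=avg(3,.02); fn=float(-(fo-f0)[:2]@d2)
            if st or fn>lo-.7: break
    for r in rec[-12:]: print('  s %.2f at %.2f F %.2f'%(r[0]*1e3,r[1],r[2]))
    p,fo=avg(8,.06); print('held',st,np.round(loc(p)*1e3,3),'z',p[2],'F',np.round(-(fo-f0)[:2]@d2,2),np.round(fo-f0,2),'t',robot.current_time_s())
    return p,fo-f0,d2
E
cat > t1c.py <<'E'
from tch import *
p,f,d2=press([1,0],-.034,-.035,.1035)
json.dump([p.tolist(),f.tolist()],open('touch1.json','w'))
print(robot.current_eef_rot())
E
python3 t1c.py
```

```text
s 0.40 at -33.55 F -0.50
  s 0.80 at -33.18 F 0.16
  s 1.20 at -32.77 F -0.13
  s 1.60 at -32.37 F -0.50
  s 2.00 at -31.96 F -0.56
  s 2.40 at -31.58 F 0.64
  s 2.80 at -31.27 F -0.83
  s 3.20 at -31.11 F 0.85
  s 3.60 at -30.94 F 1.33
  s 4.00 at -30.76 F 3.98
held False [-30.641 -35.089] z 0.10332460087546133 F 4.14 [-4.17  0.3   2.18] t 21.5167
[ 1.79992756e+02  7.38535814e-02 -1.24330719e+01]
```

```bash
cat > t2.py <<'E'
from tch import *
robot.line_to(W(-.040,-.035,.1035),RPY,velocity=.05)
robot.line_to(W(-.040,.035,.1035),RPY,velocity=.1); robot.pause(.2)
hit,p0,f0,d2=touch([1,0],.022,.1035,f=4.5,vel=.01)
u=float(loc(robot.current_tool_pos())[0]); print(u)
p,f,d2=press([1,0],u-.0015,.035,.1035)
json.dump([p.tolist(),f.tolist()],open('touch2.json','w'))
print(robot.current_eef_rot())
E
python3 t2.py
```

```text
stop True [-29.7   34.54] F 0.22 t 24.3667
-0.02991271660469099
  s 0.40 at -30.95 F 0.65
  s 0.80 at -30.58 F 0.83
  s 1.20 at -30.19 F 0.19
  s 1.60 at -29.77 F 0.03
  s 2.00 at -29.40 F 0.14
  s 2.40 at -29.26 F 1.27
  s 2.80 at -29.09 F 1.76
  s 3.20 at -28.89 F 3.36
held False [-28.818  35.093] z 0.10335127879897706 F 4.48 [-4.3   1.32  1.93] t 27.6
[-1.79994629e+02  6.97211959e-02 -1.24234225e+01]
```

```bash
cat > t3.py <<'E'
from tch import *
robot.line_to(W(-.042,.035,.1035),RPY,velocity=.06)
robot.line_to(W(-.042,.088,.1035),RPY,velocity=.1)
robot.line_to(W(.002,.088,.1035),RPY,velocity=.1); robot.pause(.2)
hit,p0,f0,d2=touch([0,-1],.030,.1035,f=4.5,vel=.01)
v=float(loc(robot.current_tool_pos())[1]); print(v)
p,f,d2=press([0,-1],.002,v+.0015,.1035)
json.dump([p.tolist(),f.tolist()],open('touch3.json','w'))
print(robot.current_eef_rot())
E
python3 t3.py
```

```text
stop True [ 0.87 73.84] F 0.2 t 31.3083
0.07388771969164722
  s 0.40 at -74.87 F 0.53
  s 0.80 at -74.53 F 0.84
  s 1.20 at -74.17 F 0.37
  s 1.60 at -74.05 F 0.58
  s 2.00 at -73.94 F 1.28
  s 2.40 at -73.82 F 2.61
  s 2.80 at -73.65 F 3.65
held False [ 1.994 73.632] z 0.10363003755957141 F 5.33 [0.89 5.26 0.22] t 34.275
[-1.79914025e+02 -7.52485610e-03 -1.23989494e+01]
```

```bash
cat > t4.py <<'E'
from tch import *
P1=np.array([-31.3,-35.09]);P2=np.array([-29.42,35.09]);P3=np.array([1.994,74.1])
th=-np.arctan2(P2[0]-P1[0],P2[1]-P1[1]); X=np.array([np.cos(th),np.sin(th)]);Y=np.array([-X[1],X[0]])
h=X*((P1+P2)@X/2+31)+Y*(P3@Y-51); print('th',th,'hole',h,'offset from nominal',h-[0,15])
u,v=h/1e3
json.dump([u,v],open('hole.json','w'))
robot.line_to(W(.002,.082,.1035),RPY,velocity=.06)
robot.line_to(W(.002,.082,.128),RPY,velocity=.12)
robot.line_to(W(u,v,.128),RPY,velocity=.12); robot.pause(.3)
p,f0=avg(5); print(loc(p)*1e3,p[2],f0)
st=robot.line_to(W(u,v,.110),RPY,velocity=.02,f_stop=6)
p,f=avg(5); print(st,loc(p)*1e3,p[2],f-f0,robot.current_time_s(),robot.current_eef_rot())
E
python3 t4.py
```

```text
th -0.026781853672770126 hole [ 1.26995922 23.1011    ] offset from nominal [1.26995922 8.1011    ]
[ 1.21544519 23.84854549] 0.1279001747477783 [ 0.06969941 -0.03428432 -0.74967296]
False [ 1.42531576 23.11265665] 0.11017460581201735 [ 0.06716884 -0.07245689 -0.30606645] 37.1 [-1.79995309e+02 -2.19222359e-02 -1.24326006e+01]
```

```bash
cat > t5.py <<'E'
from tch import *
u,v=json.load(open('hole.json'))
p,f0=avg(5)
st=robot.line_to(W(u,v,.0925),RPY,velocity=.025,f_stop=6)
p,f=avg(4); print(st,loc(p)*1e3,p[2],f-f0,robot.current_time_s())
if not st:
    z=.0925
    while z>.086:
        z-=.0005
        st=robot.line_to(W(u,v,z),RPY,velocity=.02,f_stop=10)
        p,f=avg(3,.01); print(' ',st,round(z,4),round(p[2],4),np.round(f-f0,2))
        if st or (f-f0)[2]>2: break
print(robot.current_time_s())
import cv2
cv2.imwrite(f'pics/side6.png',vision.grab_frame('side')[:,:,::-1])
cv2.imwrite('pics/s6.png',cv2.resize(cv2.imread('pics/side6.png')[130:260,280:420],None,fx=5,fy=5,interpolation=2))
E
python3 t5.py
```

```text
False [ 1.44011764 23.0602105 ] 0.09264419703606071 [0.41983622 0.73953587 0.34114411] 38.1
  False 0.092 0.0921 [-0.14  0.09 -0.31]
  False 0.0915 0.0915 [0.4  0.65 0.56]
  False 0.091 0.091 [-0.25  0.58 -0.24]
  False 0.0905 0.0905 [0.52 0.51 0.27]
  False 0.09 0.09 [0.31 0.07 0.37]
  False 0.0895 0.0895 [ 0.12  0.14 -0.02]
  False 0.089 0.089 [0.04 0.13 0.23]
  False 0.0885 0.0885 [ 0.88  0.41 -0.34]
  False 0.088 0.0884 [-0.9   0.17  3.96]
40.575
```

View pics/s6.png

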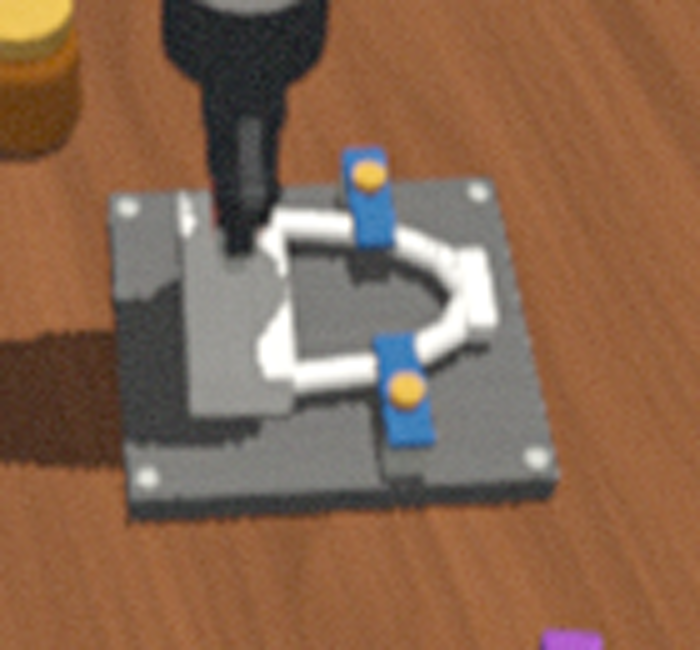

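```bash
cat > t6.py <<'E'
from tch import *
import cv2
u,v=json.load(open('hole.json'))
robot.line_to(W(u,v,.0883),RPY,velocity=.02)
fingers.gripper_to(.6); robot.pause(.3); print(robot.current_finger_gap(),robot.current_contact_force())
print(robot.line_to(W(u,v,.17),RPY,velocity=.08,f_stop=8),robot.current_tool_pos())
robot.move_to([.40,-.20,.30],RPY)
print(robot.current_time_s())
for c_ in('side','top'): cv2.imwrite(f'pics/{c_}7.png',vision.grab_frame(c_)[:,:,::-1])
a=cv2.resize(cv2.imread('pics/side7.png')[110:240,270:410],None,fx=4,fy=4,interpolation=2);cv2.imwrite('pics/s7.png',a)
a=cv2.resize(cv2.imread('pics/top7.png')[130:240,170:350],None,fx=4,fy=4,interpolation=2);cv2.imwrite('pics/t7.png',a)
E
python3 t6.py
```

```text
0.5998757455358483 [ 0.08106624  0.77045215 -0.12143137]
False [0.5621387  0.07005782 0.16935302]
44.0167
```

View pics/s7.png

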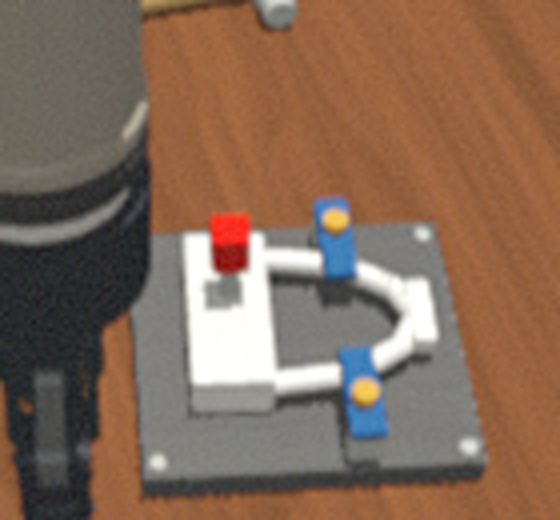

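View pics/t7.png

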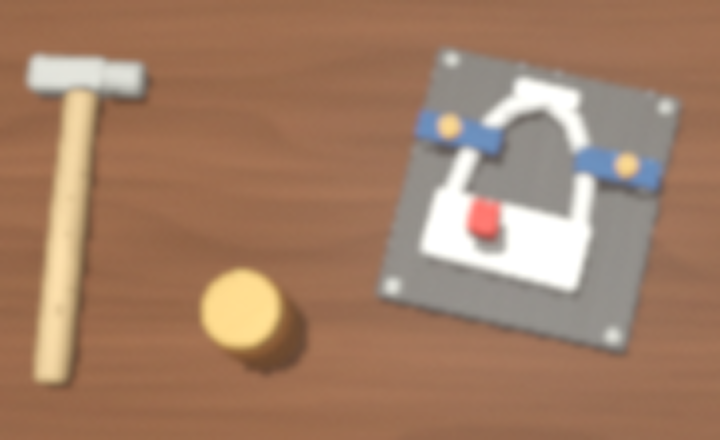

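The pin stands upright in the hole (top px about 291,184) with its grip close over the block. The jar (about 231,208) and the hammer are where they were.

```bash
python3 - <<'E'
from station import robot,workorder
import cv2,numpy as np
for r in ((150,250,215,285),(135,235,170,212),(150,225,430,460)):
    a,b=[cv2.imread(f'pics/top{i}.png')[r[0]:r[1],r[2]:r[3]].astype(int) for i in(0,7)]
    print(np.abs(a-b).mean())
print(robot.current_contact_force(),workorder.close_job(),robot.current_time_s())
E
```

```text
5.5186190476190475
4.554285714285714
44.2957037037037
the job is handed in; nothing more can be done
the job is handed in; nothing more can be done
```

The locating pin is in the tread's hole, standing on the fixture plate and released, and the job is handed in. The robot clock read 44 s just before hand-in. No verdict was reported.

- **Touches:** I took the smaller red pin from the stand and pressed its tip on the outer face right, the outer face left, then the left end face, in that order. Each press was held at 4–5 N for about half a second. The casting came out turned about -0.027 rad, with its hole about 1.3 mm (x) and 8.1 mm (y) from nominal, against my camera estimate of the fixture.
- **Insertion:** The pin entered the computed hole with no side force. It met the plate at about 4 N, at the height the grasp predicted.
- **Final check:** The last pictures show the pin upright in the tread with the gripper clear of it.

**What did not go cleanly:**
- The first stop while lifting the pin from the stand triggered early.
- The first approaches to the right face tripped the force stop without holding a push. Those approaches and the coarse probes may have brushed the faces before the proper presses, at 4.5 N or less.
- The two cameras disagreed by about 5 mm in y.
- The jar and hammer look unmoved in the pictures. The last brush comparison read a large difference; I did not look at that part of the picture, though the parked arm probably covers it. The arm never went down near the brush.

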